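# Put the spices and produce away

## Robot

A 6-joint arm with a two-finger parallel gripper is mounted at the origin on a cart in front of the work surface, level with it; the furniture and walls round the work are solid. World frame = base frame: x ahead of the robot, y to its left, z up, the work surface at z = 0. Lengths are in m, angles in degrees, forces in N, time in s.
With the tool pointing down it reaches from about 0.4 to 0.825 m from the base axis. Payload 7 kg.
Tool frame: the origin (TCP) lies midway between the tips of the shut fingers; the grasp point (between the pads) lies 19 mm behind it (ctrl.hold_point_z is the distance from the TCP to the grasp point, in m); z points along the fingers, y is the line along which they close (so a half turn about z gives the same grasp; the last joint's range is limited). The gripper opens to 88 mm and grips with 3 to 60 N. Pads are 19 mm wide; open, the fingers measure 130 mm over their backs; the gripper's body (78 mm by 193 mm) begins 47 mm behind the grasp point.
Start: joints at [-58.894, 20.546, 0.682, 0, -70.136, -16.507], TCP at [0.17, -0.653, 0.227] pointing down, gripper open.
Joint ranges: [-176.03, 176.03], [-82.01, 121.73], [-58.28, 71.71], [-173.87, 95.51], [-174.79, -0.11], [-173.66, 173.66]. Speed limits (degrees/s): [136.94, 136.94, 172.46, 180, 180, 180].

## Interface

Orientations are given as [roll, pitch, yaw] about the fixed x, y, z axes, in that order (R = Rz(yaw) Ry(pitch) Rx(roll)).
In Python, from plant import ctrl gives the robot as it stands.
- The arm moves only by the tool apply_moves, never from a script. Its argument "deltas" is a list of rows, each an object with "fingers": the finger opening in mm, from 0 to 87.6; "delta_pos": the shift along the tool's x, y, z in mm, a list of three; "angular": the turn, a rotation vector about the tool's x, y, z in degrees, a list of three. A call has 1 to 10 rows; each row is the pose to reach, as a shift and turn from the pose commanded when the call began, along the tool's axes at that moment; what a row does not reach only later rows make up. A row lasts 1/10 s, in which the tool goes at most 50 mm and 8.59 degrees, less where a joint would pass 70% of its speed; a pose out of reach is approached as far as the arm can. A call with a gripper value outside its range is refused whole. The fingers move at their own pace and stop on an object; the grip force is fixed at half the most. Time passes only in rows, so rows that repeat a pose let the fingers close. It gives the time, the measured TCP pose, the force, the opening and the grip force at its end, in the units of the state.
- ctrl.get_obs(): the state, without advancing time (a new reading comes with each control period).
- ctrl.snapshot(name): name is "scene" or "top" or "wrist"; returns the picture (420x560x3 uint8, red, green, blue); there is no depth.
- ctrl.camera_params(name): a dict with "fx", "fy", "cx", "cy" (pixels), "cam_to_world" (4x4, takes a point from camera to world coordinates); the wrist camera has in their place "mount" (4x4, takes a point from camera to tool coordinates, whose origin is the TCP and whose axes are the flange's). Camera axes: x right, y up, looking along -z (the intrinsics and any distortion apply to the point x, -y, -z); pixel columns grow to the right and rows downward; lengths in m; the calibration is good to about 2 mm. The wrist camera is an equidistant fisheye: a pixel r from the principal point sees the ray r / f radians off the axis. A picture is of the moment at which its call begins: read the wrist's pose just before it. camera_params takes no time and is no camera call.
- ctrl.close_job(): hands the job in; it is judged then, once.
The state is a dict: "clock": time; "joint_pos": joint angles; "qvel": joint speeds; "tau": joint torques, N m; "tool_pos": TCP position; "orientation": TCP orientation; "force": force on the tool from outside, world axes, zero at the start; "moment": the same for the moment, N m; "opening": finger opening in m; "gripper_force": force on a finger pad.
Only numpy, scipy, OpenCV 4.12 (cv2) and the standard library are available. Lean on these libraries where they do the work, as an engineer would, in place of code of your own. Each camera call takes 0.05 s, during which the arm holds its last target. There are 200 camera calls.

## Task

Tidy up after cooking: stand the spice jar with the red cap upright in the red box and the one with the green cap upright in the green box, and lay the lemon and the garlic bulb next to each other in the brown cork-floored tray, fully on its floor inside the rim. Do not tip the jars over on the way, and leave the mug, the egg timer and the tin where they are.

Things in the scene. Friction and masses are not known exactly. Their poses are not given: they have to be found in the camera images.
- red_jar_centre (a point): Loose upright glass spice jar with a red screw cap, round, 40 mm in diameter, 101 mm tall, about 0.11 kg. The point lies on its axis half-way up; z runs up the axis.
- green_jar_centre (a point): Loose upright glass spice jar with a green screw cap, round, 43 to 44 mm in diameter, 100 mm tall, about 0.11 kg. The point lies on its axis half-way up; z runs up the axis.
- lemon_centre (a point): Loose yellow lemon lying on the worktop, 83 mm long and 58 mm across, about 0.13 kg. The point is its centre (29 mm above what it lies on); its x axis runs along its length, so it is grasped across y. It can roll about x.
- garlic_centre (a point): Loose pale whole garlic bulb, about 60 mm across and 58 mm tall with its pointed neck on top, about 0.04 kg. The point lies on its axis half-way up; z runs up to the neck. It is widest near and just below the point and tapers above it.
- red_box: Fixed low open square box, red inside and out with a pale wooden rim: 78 mm square outside, 66 mm square inside, 30 mm high, floor 6 mm thick. Origin: centre of its underside, on the worktop; z up, x and y along its sides.
- green_box: Fixed low open square box, green inside and out with a pale wooden rim: 78 mm square outside, 66 mm square inside, 30 mm high, floor 6 mm thick. Origin: centre of its underside, on the worktop; z up, x and y along its sides.
- produce_tray: Fixed shallow dark brown wooden tray with a light cork floor: 120 mm along its x, 170 mm along its y, 112 x 162 mm inside; floor 4 mm thick, rim only 14 mm high. Origin: centre of its underside, on the worktop; z up.
- mug_1_centre (a point): Bystander: orange mug with a handle, 101 mm tall. The point lies half-way up.
- egg_timer_centre (a point): Bystander: white egg timer with a red dial, 65 mm across, 52 mm tall. The point lies on its axis half-way up.
- tin_1_centre (a point): Bystander: small green tin, 57 mm across, 72 mm tall. The point lies on its axis half-way up.
Things that resemble listed ones, but are neither listed nor needed, are in the scene too. Of the things that look like the part that bears lemon_centre, the larger one is meant.

How it is judged:
By the outcome, as a careful person would: the job done as asked, in the order asked, and still so for the second after the job is handed in, with the robot touching nothing.
It also fails if it takes over 104 s, if anything falls off the work surface, if the arm or the gripper's body presses on something with over 40 N, if the wrist force passes 120 N, or if a joint passes its speed limit or range.

## Working session

There is one attempt and no reset: what is moved stays moved. The work goes in short steps, Python scripts to look and compute and a tool call to move; the robot and the scene stay as the last step left them, time stands still between calls to the robot, and variables do not carry over. Pictures are saved under pics/ and viewed, at most 14 in all, crops included, and the job is handed in when it is done.

Besides the shell and the picture viewer there is one more tool, called after "Emit:" as name([rows], argument=value, ...), one row to a line, values as JSON. apply_moves: Moves the arm, as the interface text tells. Its arguments: {"type":"object","properties":{"deltas":{"type":"array"}},"required":["deltas"]}

```bash
mkdir -p pics; ls; python3 - <<'E'
from plant import ctrl
import cv2,numpy as np
o=ctrl.get_obs();print(o['clock'],o['tool_pos'],o['orientation'],o['opening'],ctrl.hold_point_z)
for n in ['scene','top']:
    p=ctrl.camera_params(n);print(n,{k:np.round(v,4).tolist() if not isinstance(v,str) else v for k,v in p.items()})
    cv2.imwrite(f'pics/{n}0.png',ctrl.snapshot(n)[:,:,::-1])
print(ctrl.camera_params('wrist'))
E
```

```text
pics
0.0 [ 0.16997565 -0.652743    0.2256311 ] [ 1.79905711e+02 -8.17384099e-03 -1.65410546e+02] 0.08773631603870949 0.0188
scene {'fx': 418.1746, 'fy': 418.1746, 'cx': 275.2232, 'cy': 209.464, 'cam_to_world': [[-0.6234, 0.3588, -0.6947, -0.2315], [-0.7815, -0.2546, 0.5696, 0.7101], [0.0275, 0.898, 0.4391, 0.5919], [0.0, 0.0, 0.0, 1.0]]}
top {'fx': 402.6846, 'fy': 402.6846, 'cx': 277.2553, 'cy': 209.2356, 'cam_to_world': [[0.0067, 0.9981, -0.0618, 0.5084], [-1.0, 0.0065, -0.0032, 0.0816], [-0.0028, 0.0618, 0.9981, 1.1972], [0.0, 0.0, 0.0, 1.0]]}
{'fx': 325.19226210127806, 'fy': 325.19226210127806, 'cx': 272.59882020989534, 'cy': 211.18465670534934, 'mount': array([[ 7.29085491e-05,  9.58251117e-01,  2.85927947e-01,
         7.80959049e-02],
       [ 9.99998773e-01,  3.77587083e-04, -1.52042397e-03,
         9.53533375e-04],
       [-1.56491067e-03,  2.85927707e-01, -9.58249914e-01,
        -1.56977246e-01],
       [ 0.00000000e+00,  0.00000000e+00,  0.00000000e+00,
         1.00000000e+00]])}
```

View pics/top0.png

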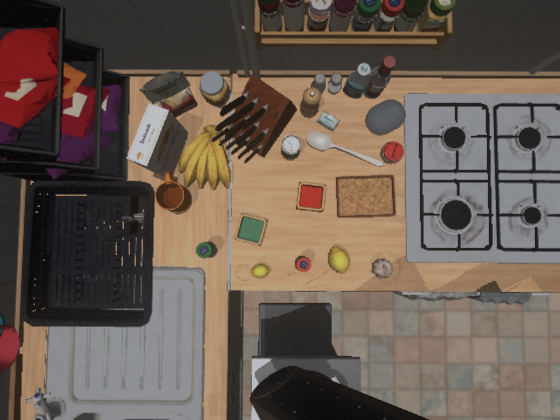

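View pics/scene0.png

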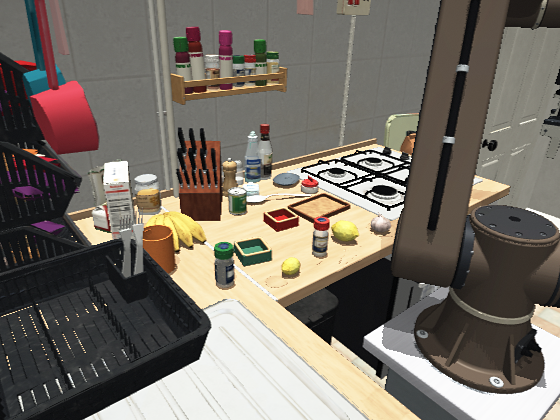

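The top view shows the red jar at (303,264), green jar (206,250), large lemon (339,260) with the small decoy at (261,271), and garlic (382,268). The red box is at (311,197), the green box (251,230) and the tray (365,196). The mug is at (172,196), the timer (392,153) and the tin (291,146).

```bash
cat > h.py <<'E'
from plant import ctrl
import numpy as np, cv2
from scipy.spatial.transform import Rotation as R
def tool():
    o=ctrl.get_obs(); T=np.eye(4); T[:3,:3]=R.from_euler('xyz',o['orientation'],degrees=True).as_matrix(); T[:3,3]=o['tool_pos']; return T
def pix2w(n,uv,z,T=None):
    p=ctrl.camera_params(n); d=(np.array(uv,float)-[p['cx'],p['cy']])/p['fx']
    if n=='wrist':
        C=T@p['mount']; r=np.hypot(*d)+1e-12; v=np.array([d[0]/r*np.sin(r),-d[1]/r*np.sin(r),-np.cos(r)])
    else: C=p['cam_to_world']; v=np.array([d[0],-d[1],-1])
    w=C[:3,:3]@v; return C[:3,3]+w*(z-C[2,3])/w[2]
def go(xyz,yaw,T=None):
    "delta_pos(mm), angular(deg) to TCP xyz, tool down, yaw (deg); z-rotation modulo 180"
    T=tool() if T is None else T
    best=None
    for k in (0,180,-180):
        G=R.from_euler('xyz',[180,0,yaw+k],degrees=True)
        rv=(R.from_matrix(T[:3,:3]).inv()*G).as_rotvec(degrees=True)
        if best is None or np.linalg.norm(rv)<np.linalg.norm(best): best=rv
    return np.round(T[:3,:3].T@(np.array(xyz)-T[:3,3])*1000,1), np.round(best,1)
E
python3 - <<'E'
from h import *
for n,uv,z in [('red_jar',(303,264),.101),('green_jar',(206,250),.1),('lemon',(339,260),.029),('garlic',(382,268),.04),('red_box',(311,197),.03),('green_box',(251.5,229.5),.03),('tray',(365.5,196.5),.01),('mug',(172,196),.1),('timer',(392,153),.05),('tin',(291,146),.07),('block',(262,115),.2)]:
    w=pix2w('top',uv,z); print(n,np.round(w,3),round(np.hypot(w[0],w[1]),3))
im=cv2.imread('pics/top0.png')
cv2.imwrite('pics/top_z.png',cv2.resize(im[120:295,185:415],None,fx=3.4,fy=3.4,interpolation=cv2.INTER_CUBIC))
E
```

```text
red_jar [0.428 0.015 0.101] 0.429
green_jar [0.464 0.278 0.1  ] 0.541
lemon [ 0.435 -0.094  0.029] 0.445
garlic [ 0.414 -0.214  0.04 ] 0.466
red_box [ 0.617 -0.013  0.03 ] 0.617
green_box [0.521 0.16  0.03 ] 0.545
tray [ 0.621 -0.175  0.01 ] 0.646
mug [0.611 0.374 0.1  ] 0.716
timer [ 0.744 -0.244  0.05 ] 0.783
tin [0.758 0.048 0.07 ] 0.759
block [0.808 0.125 0.2  ] 0.817
```

View pics/top_z.png

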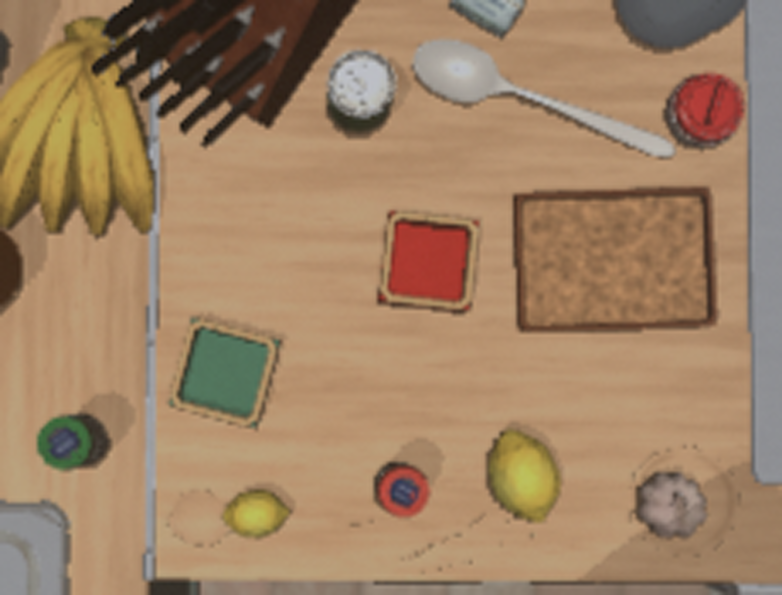

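The zoom confirms these positions, and the lemon's long axis has a yaw of about 16°. I'll go above the red jar by way of the garlic side.

```bash
python3 - <<'E'
from h import *
print(go([.45,-.2,.226],180),go([.43,.015,.20],180))
E
```

```text
(array([-3.851e+02,  3.676e+02,  2.000e-01]), array([ 0.1, -0. , 14.6])) (array([-419.9,  580.6,   26.5]), array([ 0.1, -0. , 14.6]))
```

Emit:
apply_moves([
  {"fingers": 64, "delta_pos": [-35, 33, 0], "angular": [0, 0, 2]},
  {"fingers": 64, "delta_pos": [-70, 67, 0], "angular": [0, 0, 4]},
  {"fingers": 64, "delta_pos": [-105, 100, 0], "angular": [0, 0, 6]},
  {"fingers": 64, "delta_pos": [-140, 134, 0], "angular": [0, 0, 8]},
  {"fingers": 64, "delta_pos": [-175, 167, 0], "angular": [0, 0, 10]},
  {"fingers": 64, "delta_pos": [-210, 200, 0], "angular": [0, 0, 12]},
  {"fingers": 64, "delta_pos": [-245, 234, 0], "angular": [0, 0, 14.6]},
  {"fingers": 64, "delta_pos": [-280, 267, 0], "angular": [0, 0, 14.6]},
  {"fingers": 64, "delta_pos": [-315, 301, 0], "angular": [0, 0, 14.6]},
  {"fingers": 64, "delta_pos": [-350, 334, 0], "angular": [0, 0, 14.6]},
])

```text
clock: 1.1
tool_pos: [0.4251, -0.2398, 0.2266]
orientation: [180.0, 0.0, 180.0]
force: [1.2, -1.0, 0.1]
opening: 0.0641
gripper_force: 0.0
```

```bash
python3 - <<'E'
from h import *
o=ctrl.get_obs();print(o['clock'],o['tool_pos'],o['orientation'],go([.43,.015,.20],180))
E
```

```text
1.1 [ 0.42505179 -0.23979749  0.22661349] [1.79992854e+02 1.26562368e-02 1.79999801e+02] (array([ -4.9, 254.8,  26.6]), array([ 0.,  0., -0.]))
```

Emit:
apply_moves([
  {"fingers": 64, "delta_pos": [-5, 40, 5], "angular": [0, 0, 0]},
  {"fingers": 64, "delta_pos": [-5, 85, 10], "angular": [0, 0, 0]},
  {"fingers": 64, "delta_pos": [-5, 130, 15], "angular": [0, 0, 0]},
  {"fingers": 64, "delta_pos": [-5, 175, 20], "angular": [0, 0, 0]},
  {"fingers": 64, "delta_pos": [-5, 215, 26], "angular": [0, 0, 0]},
  {"fingers": 64, "delta_pos": [-5, 245, 26], "angular": [0, 0, 0]},
  {"fingers": 64, "delta_pos": [-5, 255, 26], "angular": [0, 0, 0]},
  {"fingers": 64, "delta_pos": [-5, 255, 26], "angular": [0, 0, 0]},
  {"fingers": 64, "delta_pos": [-5, 255, 26], "angular": [0, 0, 0]},
])

```text
clock: 2.0
tool_pos: [0.4295, 0.0129, 0.2004]
orientation: [-180.0, -0.0, -180.0]
force: [-0.1, -1.2, -0.5]
opening: 0.0641
gripper_force: 0.0
```

```bash
python3 - <<'E'
from h import *
T=tool(); im=ctrl.snapshot('wrist')[:,:,::-1]; cv2.imwrite('pics/w1.png',im); np.save('T1.npy',T); print(T[:3,3])
E
```

```text
[0.42946187 0.01287103 0.20044227]
```

View pics/w1.png

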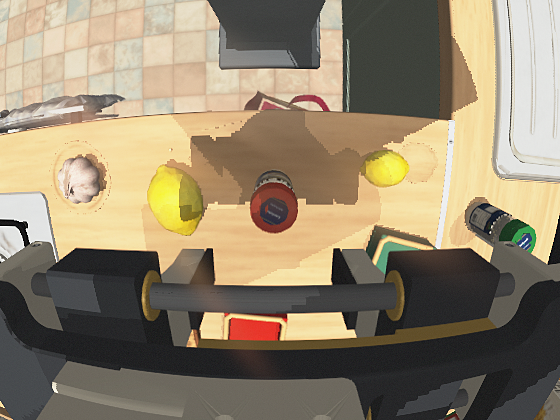

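The wrist view shows the red cap top at about (275,210), lemon (176,200), garlic (82,180) and green cap (519,235). I'll turn these into positions.

```bash
python3 - <<'E'
from h import *
T=np.load('T1.npy')
for n,uv,z in [('red',(275,210),.101),('green',(519,235),.1),('lemon',(176,200),.029),('garlic',(82,180),.03)]:
    print(n,np.round(pix2w('wrist',uv,z,T),4))
g=pix2w('wrist',(275,210),.101,T); print(go([g[0],g[1],.047],180))
E
```

```text
red [0.4265 0.016  0.101 ]
green [0.4543 0.2763 0.1   ]
lemon [ 0.4364 -0.0897  0.029 ]
garlic [ 0.411  -0.2062  0.03  ]
(array([  2.9,   3.4, 153.4]), array([-0., -0., -0.]))
```

Emit:
apply_moves([
  {"fingers": 64, "delta_pos": [3, 2, 25], "angular": [0, 0, 0]},
  {"fingers": 64, "delta_pos": [3, 2, 55], "angular": [0, 0, 0]},
  {"fingers": 64, "delta_pos": [3, 2, 85], "angular": [0, 0, 0]},
  {"fingers": 64, "delta_pos": [3, 2, 115], "angular": [0, 0, 0]},
  {"fingers": 64, "delta_pos": [3, 2, 140], "angular": [0, 0, 0]},
  {"fingers": 64, "delta_pos": [3, 2, 153], "angular": [0, 0, 0]},
  {"fingers": 64, "delta_pos": [3, 2, 153], "angular": [0, 0, 0]},
  {"fingers": 52, "delta_pos": [3, 2, 153], "angular": [0, 0, 0]},
  {"fingers": 44, "delta_pos": [3, 2, 153], "angular": [0, 0, 0]},
  {"fingers": 30, "delta_pos": [3, 2, 153], "angular": [0, 0, 0]},
])

```text
clock: 3.05
tool_pos: [0.4273, 0.0153, 0.0485]
orientation: [180.0, 0.1, 180.0]
force: [0.7, 0.1, 0.1]
opening: 0.0455
gripper_force: 0.0
```

Emit:
apply_moves([
  {"fingers": 30, "delta_pos": [0, 0, 0], "angular": [0, 0, 0]},
  {"fingers": 30, "delta_pos": [0, 0, 0], "angular": [0, 0, 0]},
  {"fingers": 30, "delta_pos": [0, 0, 0], "angular": [0, 0, 0]},
])

```text
clock: 3.35
tool_pos: [0.4272, 0.0154, 0.0482]
orientation: [180.0, 0.1, -180.0]
force: [-0.6, -1.0, 6.2]
opening: 0.0397
gripper_force: 29.9
```

Emit:
apply_moves([
  {"fingers": 30, "delta_pos": [0, 0, -15], "angular": [0, 0, 0]},
  {"fingers": 30, "delta_pos": [0, 0, -40], "angular": [0, 0, 0]},
  {"fingers": 30, "delta_pos": [-15, -3, -65], "angular": [0, 0, 0]},
  {"fingers": 30, "delta_pos": [-45, -8, -70], "angular": [0, 0, 0]},
  {"fingers": 30, "delta_pos": [-80, -13, -70], "angular": [0, 0, 0]},
  {"fingers": 30, "delta_pos": [-115, -18, -70], "angular": [0, 0, 0]},
  {"fingers": 30, "delta_pos": [-150, -23, -70], "angular": [0, 0, 0]},
  {"fingers": 30, "delta_pos": [-178, -27, -70], "angular": [0, 0, 0]},
  {"fingers": 30, "delta_pos": [-190, -28, -70], "angular": [0, 0, 0]},
  {"fingers": 30, "delta_pos": [-190, -28, -70], "angular": [0, 0, 0]},
])

```text
clock: 4.35
tool_pos: [0.6173, -0.0129, 0.1165]
orientation: [-180.0, -0.1, 180.0]
force: [-0.5, -0.1, -1.4]
opening: 0.0397
gripper_force: 29.9
```

```bash
python3 - <<'E'
from h import *
T=tool(); im=ctrl.snapshot('wrist')[:,:,::-1]; cv2.imwrite('pics/w2.png',im); np.save('T2.npy',T); print(T[:3,3])
E
```

```text
[ 0.61732878 -0.01290406  0.11648397]
```

View pics/w2.png

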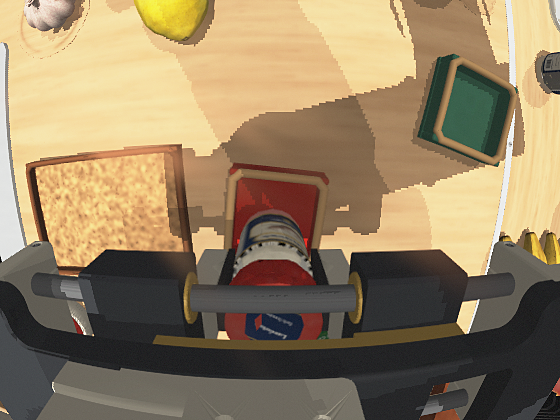

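The jar is held upright over the red box. The red rim's near outer corners are at (230,166) and (329,176), and the green rim corners are at about (449,54), (519,87), (498,166) and (431,137).

```bash
python3 - <<'E'
from h import *
T=np.load('T2.npy')
a,b=[pix2w('wrist',p,.03,T)[:2] for p in [(230,166),(329,176)]]
d=b-a; L=np.hypot(*d); n=np.array([d[1],-d[0]])/L
n*=np.sign(n[0]); print('red',a,b,L,'yaw',np.degrees(np.arctan2(d[1],d[0])),'centre',(a+b)/2+n*.039)
G=[pix2w('wrist',p,.03,T)[:2] for p in [(449,54),(519,87),(498,166),(431,137)]]
print('green',np.round(G,4),np.mean(G,0))
Y=[pix2w('wrist',p,.014,T)[:2] for p in [(26,161),(182,146)]]; print('tray near corners',np.round(Y,4))
E
```

```text
red [ 0.57564364 -0.04412152] [0.58332996 0.03149591] 0.07600707086451233 yaw 84.19596305459224 centre [ 0.61828687 -0.01025673]
green [[0.4782 0.1318]
 [0.494  0.2122]
 [0.5692 0.1911]
 [0.5492 0.116 ]] [0.52264944 0.16277379]
tray near corners [[ 0.564  -0.2565]
 [ 0.5606 -0.0857]]
```

Emit:
apply_moves([
  {"fingers": 30, "delta_pos": [-1, 1, 15], "angular": [0, 0, 0]},
  {"fingers": 30, "delta_pos": [-1, 1, 35], "angular": [0, 0, 0]},
  {"fingers": 30, "delta_pos": [-1, 1, 50], "angular": [0, 0, 0]},
  {"fingers": 30, "delta_pos": [-1, 1, 58], "angular": [0, 0, 0]},
  {"fingers": 30, "delta_pos": [-1, 1, 62], "angular": [0, 0, 0]},
  {"fingers": 30, "delta_pos": [-1, 1, 63], "angular": [0, 0, 0]},
  {"fingers": 30, "delta_pos": [-1, 1, 63], "angular": [0, 0, 0]},
])

```text
clock: 5.1
tool_pos: [0.6178, -0.0116, 0.0552]
orientation: [180.0, 0.0, -180.0]
force: [0.6, 0.3, -0.9]
opening: 0.04
gripper_force: 29.9
```

Emit:
apply_moves([
  {"fingers": 30, "delta_pos": [0, 0, 1], "angular": [0, 0, 0]},
  {"fingers": 30, "delta_pos": [0, 0, 1], "angular": [0, 0, 0]},
  {"fingers": 44, "delta_pos": [0, 0, 1], "angular": [0, 0, 0]},
  {"fingers": 56, "delta_pos": [0, 0, 1], "angular": [0, 0, 0]},
  {"fingers": 64, "delta_pos": [0, 0, 1], "angular": [0, 0, 0]},
  {"fingers": 64, "delta_pos": [0, 0, -10], "angular": [0, 0, 0]},
  {"fingers": 64, "delta_pos": [0, 0, -35], "angular": [0, 0, 0]},
  {"fingers": 64, "delta_pos": [0, 0, -70], "angular": [0, 0, 0]},
  {"fingers": 64, "delta_pos": [0, 0, -110], "angular": [0, 0, 0]},
  {"fingers": 64, "delta_pos": [0, 0, -145], "angular": [0, 0, 0]},
])

```text
clock: 6.1
tool_pos: [0.6178, -0.0119, 0.2025]
orientation: [-180.0, 0.1, -180.0]
force: [0.6, -0.3, -0.7]
opening: 0.064
gripper_force: 0.0
```

```bash
python3 - <<'E'
from h import *
T=tool(); print(T[:3,3]); print(go([.46,.278,.2],180)); print(go([.46,.278,.2],-90))
E
```

```text
[ 0.61779422 -0.01188368  0.20253303]
(array([157.7, 289.9,   2.3]), array([-0. ,  0.1,  0. ]))
(array([157.7, 289.9,   2.3]), array([ -0.1,   0.1, -90. ]))
```

Emit:
apply_moves([
  {"fingers": 64, "delta_pos": [25, 45, 0], "angular": [0, 0, -8]},
  {"fingers": 64, "delta_pos": [45, 85, 0], "angular": [0, 0, -16]},
  {"fingers": 64, "delta_pos": [65, 125, 0], "angular": [0, 0, -24]},
  {"fingers": 64, "delta_pos": [85, 165, 0], "angular": [0, 0, -32]},
  {"fingers": 64, "delta_pos": [105, 200, 2], "angular": [0, 0, -40]},
  {"fingers": 64, "delta_pos": [125, 235, 2], "angular": [0, 0, -48]},
  {"fingers": 64, "delta_pos": [145, 265, 2], "angular": [0, 0, -56]},
  {"fingers": 64, "delta_pos": [157, 280, 2], "angular": [0, 0, -64]},
  {"fingers": 64, "delta_pos": [157, 289, 2], "angular": [0, 0, -72]},
  {"fingers": 64, "delta_pos": [157, 289, 2], "angular": [0, 0, -80]},
])

```text
clock: 7.1
tool_pos: [0.4603, 0.2786, 0.1986]
orientation: [-180.0, 0.1, -99.6]
force: [-0.3, -0.4, 0.0]
opening: 0.0637
gripper_force: 0.0
```

```bash
python3 - <<'E'
from h import *
o=ctrl.get_obs();print(o['tool_pos'],o['orientation'],np.round(o['joint_pos'],1))
T=tool(); im=ctrl.snapshot('wrist')[:,:,::-1]; cv2.imwrite('pics/w3.png',im); np.save('T3.npy',T)
E
```

```text
[0.46026406 0.27864167 0.19857665] [-1.79959234e+02  5.40217002e-02 -9.95510773e+01] [ 52.1   8.8 -19.    0.  -62.1 -61.6]
```

View pics/w3.png

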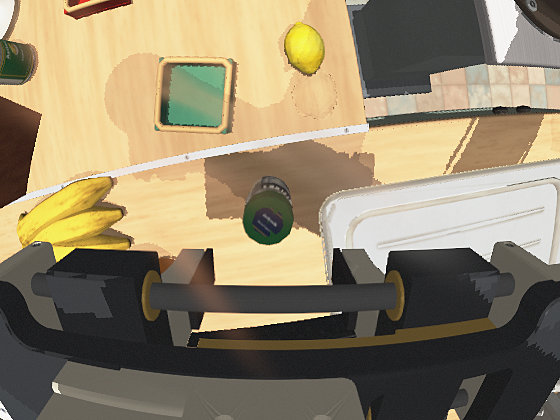

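The green cap top is at about (269,221), and the green box rim corners are at (162,57), (234,58), (232,131) and (157,130).

```bash
python3 - <<'E'
from h import *
T=np.load('T3.npy')
g=pix2w('wrist',(269,221),.1,T); print(g)
G=[pix2w('wrist',p,.03,T)[:2] for p in [(162,57),(234,58),(232,131),(157,130)]]; print(np.round(G,4),np.mean(G,0))
yaw=-99.55
print(go([g[0],g[1],.047],yaw,T))
E
```

```text
[0.46346928 0.28666101 0.1       ]
[[0.5466 0.1192]
 [0.474  0.1379]
 [0.4887 0.2105]
 [0.566  0.1933]] [0.51881749 0.16522714]
(array([ -8.3,  -1.7, 151.6]), array([-0. ,  0.1, -0. ]))
```

Emit:
apply_moves([
  {"fingers": 66, "delta_pos": [-6, -2, 25], "angular": [0, 0, 0]},
  {"fingers": 66, "delta_pos": [-6, -2, 55], "angular": [0, 0, 0]},
  {"fingers": 66, "delta_pos": [-6, -2, 85], "angular": [0, 0, 0]},
  {"fingers": 66, "delta_pos": [-6, -2, 115], "angular": [0, 0, 0]},
  {"fingers": 66, "delta_pos": [-6, -2, 140], "angular": [0, 0, 0]},
  {"fingers": 66, "delta_pos": [-6, -2, 152], "angular": [0, 0, 0]},
  {"fingers": 66, "delta_pos": [-6, -2, 152], "angular": [0, 0, 0]},
  {"fingers": 54, "delta_pos": [-6, -2, 152], "angular": [0, 0, 0]},
  {"fingers": 47, "delta_pos": [-6, -2, 152], "angular": [0, 0, 0]},
  {"fingers": 35, "delta_pos": [-6, -2, 152], "angular": [0, 0, 0]},
])

```text
clock: 8.15
tool_pos: [0.4642, 0.2834, 0.0469]
orientation: [-179.9, 0.1, -100.0]
force: [-0.2, 0.2, -0.3]
opening: 0.0477
gripper_force: 0.0
```

Emit:
apply_moves([
  {"fingers": 35, "delta_pos": [0, 0, 0], "angular": [0, 0, 0]},
  {"fingers": 35, "delta_pos": [0, 0, 0], "angular": [0, 0, 0]},
  {"fingers": 35, "delta_pos": [0, 0, 0], "angular": [0, 0, 0]},
])

```text
clock: 8.45
tool_pos: [0.4642, 0.2834, 0.0465]
orientation: [-179.9, 0.1, -100.0]
force: [-1.3, 0.5, 6.4]
opening: 0.0424
gripper_force: 29.9
```

```bash
python3 - <<'E'
from h import *
T=tool(); o=ctrl.get_obs(); print(T[:3,3],o['orientation'],o['opening'],go([.520,.164,.115],-100))
E
```

```text
[0.46417918 0.28336585 0.0465441 ] [-1.79939513e+02  7.77615561e-02 -9.99814432e+01] 0.04239636014813458 (array([107.8, -75.7, -68.5]), array([-0.1,  0.1,  0. ]))
```

Emit:
apply_moves([
  {"fingers": 35, "delta_pos": [0, 0, -15], "angular": [0, 0, 0]},
  {"fingers": 35, "delta_pos": [0, 0, -40], "angular": [0, 0, 0]},
  {"fingers": 35, "delta_pos": [10, -7, -62], "angular": [0, 0, 0]},
  {"fingers": 35, "delta_pos": [35, -25, -69], "angular": [0, 0, 0]},
  {"fingers": 35, "delta_pos": [65, -46, -69], "angular": [0, 0, 0]},
  {"fingers": 35, "delta_pos": [93, -66, -69], "angular": [0, 0, 0]},
  {"fingers": 35, "delta_pos": [106, -75, -69], "angular": [0, 0, 0]},
  {"fingers": 35, "delta_pos": [106, -75, -69], "angular": [0, 0, 0]},
  {"fingers": 35, "delta_pos": [106, -75, -69], "angular": [0, 0, 0]},
])

```text
clock: 9.35
tool_pos: [0.519, 0.1652, 0.1145]
orientation: [180.0, -0.0, -100.1]
force: [0.4, 0.8, -1.3]
opening: 0.0427
gripper_force: 29.9
```

```bash
python3 - <<'E'
from h import *
T=tool(); im=ctrl.snapshot('wrist')[:,:,::-1]; np.save('T4.npy',T); print(T[:3,3],ctrl.get_obs()['opening'])
s=ctrl.snapshot('scene')[:,:,::-1]
a=cv2.resize(s[170:300,170:360],(570,390)); 
cv2.imwrite('pics/w4.png',np.vstack([im[:210],cv2.copyMakeBorder(a,0,0,0,0,0)[:, :560]]))
E
```

```text
[0.51898352 0.16515017 0.11446609] 0.04277288444853384
```

View pics/w4.png

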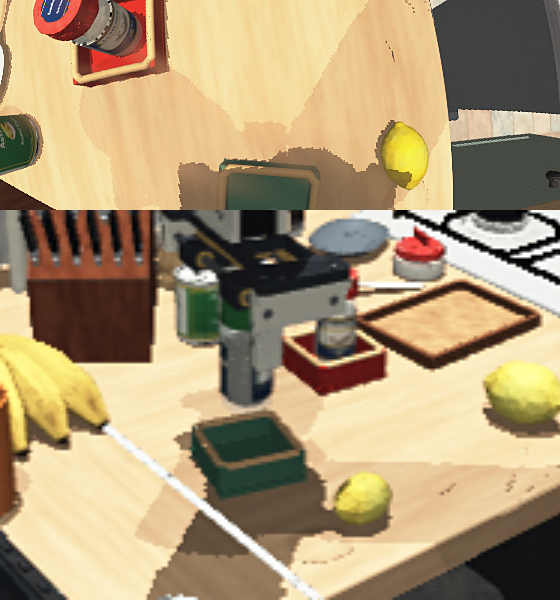

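```bash
python3 - <<'E'
from h import *
im=ctrl.snapshot('wrist')[:,:,::-1]; w2=cv2.imread('pics/w2.png')
cv2.imwrite('pics/w5.png',np.hstack([im[150:360,180:380],w2[150:360,180:380]]).repeat(2,0).repeat(2,1)[:, :800])
T=np.load('T4.npy')
a,b=[pix2w('wrist',p,.03,T)[:2] for p in [(220,161),(320,168)]]
d=b-a;L=np.hypot(*d);n=np.array([d[1],-d[0]])/L; n*=np.sign(n[1]); print(a,b,L,(a+b)/2+n*.039)
E
```

```text
[0.54907771 0.11529501] [0.47580458 0.13379842] 0.07557332890710707 [0.52198992 0.16235969]
```

View pics/w5.png

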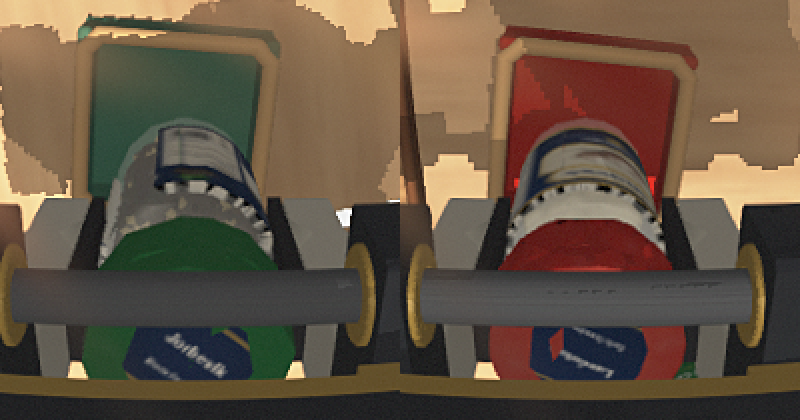

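The green jar sits centred in the fingers, over the box. I'll lower and release it.

Emit:
apply_moves([
  {"fingers": 35, "delta_pos": [0, 0, 15], "angular": [0, 0, 0]},
  {"fingers": 35, "delta_pos": [0, 0, 35], "angular": [0, 0, 0]},
  {"fingers": 35, "delta_pos": [0, 0, 50], "angular": [0, 0, 0]},
  {"fingers": 35, "delta_pos": [0, 0, 58], "angular": [0, 0, 0]},
  {"fingers": 35, "delta_pos": [0, 0, 62], "angular": [0, 0, 0]},
  {"fingers": 35, "delta_pos": [0, 0, 63], "angular": [0, 0, 0]},
  {"fingers": 35, "delta_pos": [0, 0, 63], "angular": [0, 0, 0]},
])

```text
clock: 10.2
tool_pos: [0.519, 0.1658, 0.0523]
orientation: [-180.0, -0.0, -100.0]
force: [-1.8, 0.3, 3.2]
opening: 0.043
gripper_force: 30.0
```

Emit:
apply_moves([
  {"fingers": 46, "delta_pos": [0, 0, 0], "angular": [0, 0, 0]},
  {"fingers": 56, "delta_pos": [0, 0, 0], "angular": [0, 0, 0]},
  {"fingers": 66, "delta_pos": [0, 0, 0], "angular": [0, 0, 0]},
  {"fingers": 66, "delta_pos": [0, 0, 0], "angular": [0, 0, 0]},
  {"fingers": 66, "delta_pos": [0, 0, -10], "angular": [0, 0, 0]},
  {"fingers": 66, "delta_pos": [0, 0, -35], "angular": [0, 0, 0]},
  {"fingers": 66, "delta_pos": [0, 0, -70], "angular": [0, 0, 0]},
  {"fingers": 66, "delta_pos": [0, 0, -110], "angular": [0, 0, 0]},
  {"fingers": 66, "delta_pos": [0, 0, -145], "angular": [0, 0, 0]},
  {"fingers": 66, "delta_pos": [0, 0, -145], "angular": [0, 0, 0]},
])

```text
clock: 11.2
tool_pos: [0.5218, 0.1666, 0.2029]
orientation: [-179.6, 0.3, -100.0]
force: [1.0, 0.8, 0.3]
opening: 0.0659
gripper_force: 0.0
```

```bash
python3 - <<'E'
from h import *
T=tool(); o=ctrl.get_obs(); print(T[:3,3],o['orientation'],np.round(o['joint_pos'],1),go([.436,-.092,.18],-164),R.from_matrix(T[:3,:3]).as_rotvec())
E
```

```text
[0.52180387 0.16664686 0.20288237] [-179.56033756    0.34328654  -99.95140409] [ 38.3   9.3 -18.    0.1 -62.2 -48.3] (array([269.7,  40. ,  21. ]), array([-0.2,  0.6, 64. ])) [-2.01424426  2.39847246 -0.00316811]
```

Emit:
apply_moves([
  {"fingers": 66, "delta_pos": [35, 5, 0], "angular": [0, 0, 8]},
  {"fingers": 66, "delta_pos": [70, 10, 3], "angular": [0, 0, 16]},
  {"fingers": 75, "delta_pos": [105, 16, 6], "angular": [0, 0, 24]},
  {"fingers": 86, "delta_pos": [140, 21, 9], "angular": [0, 0, 32]},
  {"fingers": 86, "delta_pos": [175, 26, 12], "angular": [0, 0, 40]},
  {"fingers": 86, "delta_pos": [210, 31, 15], "angular": [0, 0, 48]},
  {"fingers": 86, "delta_pos": [240, 36, 18], "angular": [0, 0, 56]},
  {"fingers": 86, "delta_pos": [260, 39, 21], "angular": [0, 0, 64]},
  {"fingers": 86, "delta_pos": [270, 40, 21], "angular": [0, 0, 64]},
  {"fingers": 86, "delta_pos": [270, 40, 21], "angular": [0, 0, 64]},
])

```text
clock: 12.2
tool_pos: [0.4326, -0.0944, 0.1759]
orientation: [-180.0, 0.0, -163.9]
force: [1.7, 0.9, -0.4]
opening: 0.086
gripper_force: 0.0
```

```bash
python3 - <<'E'
from h import *
T=tool(); im=ctrl.snapshot('wrist')[:,:,::-1]; cv2.imwrite('pics/w6.png',im); np.save('T6.npy',T); print(T[:3,3],ctrl.get_obs()['orientation'])
h=cv2.cvtColor(im,cv2.COLOR_BGR2HSV); m=cv2.inRange(h,(22,150,90),(32,255,255)); n,l,s,c=cv2.connectedComponentsWithStats(m)
for i in np.argsort(-s[1:,4])[:3]+1:
    pts=np.argwhere(l==i)[:,::-1].astype(float); w=np.array([pix2w('wrist',p,.029,T)[:2] for p in pts[::5]])
    (cx,cy),(a,b),ang=cv2.minAreaRect((w*1000).astype(np.float32)); ev,V=np.linalg.eigh(np.cov(w.T)); v=V[:,1]
    print(s[i],w.mean(0),(cx,cy),(a,b),ang,'axis',np.degrees(np.arctan2(v[1],v[0])))
E
```

```text
[ 0.43258994 -0.09436405  0.1759118 ] [-1.79993951e+02  4.01861090e-02 -1.63870365e+02]
[ 244  161   59   83 3456] [ 0.43681336 -0.0919203 ] (437.5784606933594, -90.81462097167969) (64.85118103027344, 65.17835998535156) 63.426170349121094 axis -162.05472266579073
[ 449  211   38   34 1009] [0.40175774 0.12879975] (401.9317626953125, 128.8743896484375) (56.74989700317383, 37.60927963256836) 89.29883575439453 axis 88.48195971832313
[441 331   1   1   1] [0.53978647 0.1658335 ] (539.7864990234375, 165.83351135253906) (0.0, 0.0) 0.0 axis nan<stdin>:6: RuntimeWarning: Degrees of freedom <= 0 for slice
  c *= np.true_divide(1, fact)
  c *= np.true_divide(1, fact)
```

View pics/w6.png

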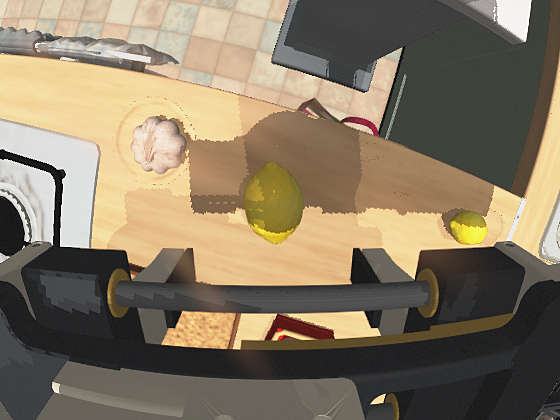

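The lemon spans (272,162) to (274,243), so it is aligned with the tool. The garlic is at (159,145).

```bash
python3 - <<'E'
from h import *
T=np.load('T6.npy')
for z in (.029,.04): print(pix2w('wrist',(273.5,203),z,T))
g=pix2w('wrist',(273.5,203),.03,T); print(pix2w('wrist',(159,145),.03,T)); print(go([g[0],g[1],.012],-164,T))
E
```

```text
[ 0.43618126 -0.09092103  0.029     ]
[ 0.43332403 -0.09179604  0.04      ]
[ 0.41039894 -0.21350739  0.03      ]
(array([ -4.1,   2.3, 163.9]), array([-0. ,  0. ,  0.1]))
```

Emit:
apply_moves([
  {"fingers": 86, "delta_pos": [-4, 2, 25], "angular": [0, 0, 0]},
  {"fingers": 86, "delta_pos": [-4, 2, 60], "angular": [0, 0, 0]},
  {"fingers": 86, "delta_pos": [-4, 2, 95], "angular": [0, 0, 0]},
  {"fingers": 86, "delta_pos": [-4, 2, 125], "angular": [0, 0, 0]},
  {"fingers": 86, "delta_pos": [-4, 2, 150], "angular": [0, 0, 0]},
  {"fingers": 86, "delta_pos": [-4, 2, 163], "angular": [0, 0, 0]},
  {"fingers": 86, "delta_pos": [-4, 2, 163], "angular": [0, 0, 0]},
  {"fingers": 74, "delta_pos": [-4, 2, 163], "angular": [0, 0, 0]},
  {"fingers": 64, "delta_pos": [-4, 2, 163], "angular": [0, 0, 0]},
  {"fingers": 50, "delta_pos": [-4, 2, 163], "angular": [0, 0, 0]},
])

```text
clock: 13.25
tool_pos: [0.4369, -0.0902, 0.0135]
orientation: [-180.0, 0.1, -164.0]
force: [0.3, -0.7, -0.7]
opening: 0.0676
gripper_force: 0.0
```

Emit:
apply_moves([
  {"fingers": 45, "delta_pos": [0, 0, 0], "angular": [0, 0, 0]},
  {"fingers": 45, "delta_pos": [0, 0, 0], "angular": [0, 0, 0]},
  {"fingers": 45, "delta_pos": [0, 0, 0], "angular": [0, 0, 0]},
])

```text
clock: 13.55
tool_pos: [0.4366, -0.0905, 0.0133]
orientation: [-180.0, 0.1, -164.0]
force: [-0.5, 1.8, 6.4]
opening: 0.0562
gripper_force: 30.0
```

```bash
python3 - <<'E'
from h import *
T=tool(); o=ctrl.get_obs(); print(T[:3,3],o['orientation'],o['opening'],go([.622,-.202,.09],-179))
E
```

```text
[ 0.43662717 -0.09045013  0.01326889] [-1.79990915e+02  7.50462635e-02 -1.63984225e+02] 0.05617949593239147 (array([-147.5, -158.4,  -76.5]), array([ 0. ,  0.1, 15. ]))
```

Emit:
apply_moves([
  {"fingers": 45, "delta_pos": [0, 0, -15], "angular": [0, 0, 0]},
  {"fingers": 45, "delta_pos": [0, 0, -40], "angular": [0, 0, 0]},
  {"fingers": 45, "delta_pos": [-10, -10, -65], "angular": [0, 0, 2]},
  {"fingers": 45, "delta_pos": [-32, -34, -77], "angular": [0, 0, 4]},
  {"fingers": 45, "delta_pos": [-60, -64, -77], "angular": [0, 0, 7]},
  {"fingers": 45, "delta_pos": [-88, -94, -77], "angular": [0, 0, 10]},
  {"fingers": 45, "delta_pos": [-115, -124, -77], "angular": [0, 0, 13]},
  {"fingers": 45, "delta_pos": [-137, -147, -77], "angular": [0, 0, 15]},
  {"fingers": 45, "delta_pos": [-147, -158, -77], "angular": [0, 0, 15]},
  {"fingers": 45, "delta_pos": [-147, -158, -77], "angular": [0, 0, 15]},
])

```text
clock: 14.55
tool_pos: [0.6219, -0.2031, 0.0885]
orientation: [-180.0, -0.0, -179.1]
force: [-0.8, -0.4, -2.4]
opening: 0.0559
gripper_force: 30.0
```

```bash
python3 - <<'E'
from h import *
T=tool(); im=ctrl.snapshot('wrist')[:,:,::-1]; cv2.imwrite('pics/w7.png',im); np.save('T7.npy',T); print(T[:3,3],ctrl.get_obs()['orientation'])
E
```

```text
[ 0.62192288 -0.20307123  0.088512  ] [ 1.79980112e+02 -8.39009180e-02 -1.79068719e+02]
```

View pics/w7.png

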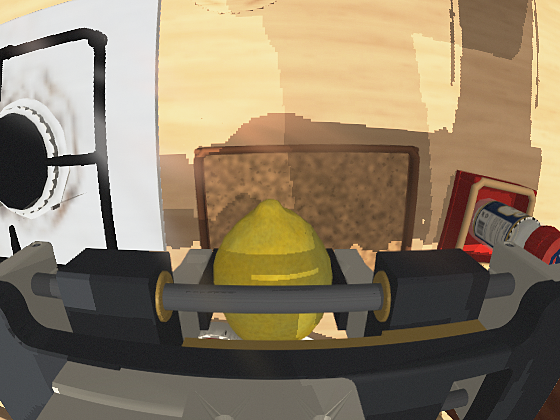

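The lemon is held over the tray, whose near outer corners are at (197,150) and (418,149).

```bash
python3 - <<'E'
from h import *
T=np.load('T7.npy')
a,b=[pix2w('wrist',p,.014,T)[:2] for p in [(197,149),(418,148)]]
d=b-a;L=np.hypot(*d);n=np.array([d[1],-d[0]])/L; n*=np.sign(n[0]); print(a,b,L,np.degrees(np.arctan2(d[1],d[0])),(a+b)/2+n*.06)
E
```

```text
[ 0.56646459 -0.25755523] [ 0.56066431 -0.0923299 ] 0.16532710340338358 92.01055567658358 [ 0.62352751 -0.17283755]
```

Emit:
apply_moves([
  {"fingers": 45, "delta_pos": [0, 0, 15], "angular": [0, 0, 0]},
  {"fingers": 45, "delta_pos": [0, 0, 38], "angular": [0, 0, 0]},
  {"fingers": 45, "delta_pos": [0, 0, 57], "angular": [0, 0, 0]},
  {"fingers": 45, "delta_pos": [0, 0, 67], "angular": [0, 0, 0]},
  {"fingers": 45, "delta_pos": [0, 0, 72], "angular": [0, 0, 0]},
  {"fingers": 45, "delta_pos": [0, 0, 73], "angular": [0, 0, 0]},
  {"fingers": 45, "delta_pos": [0, 0, 73], "angular": [0, 0, 0]},
  {"fingers": 45, "delta_pos": [0, 0, 73], "angular": [0, 0, 0]},
])

```text
clock: 15.4
tool_pos: [0.6207, -0.2016, 0.0174]
orientation: [-180.0, 0.0, -179.0]
force: [-2.8, 1.8, 5.0]
opening: 0.0554
gripper_force: 30.0
```

Emit:
apply_moves([
  {"fingers": 58, "delta_pos": [0, 0, 0], "angular": [0, 0, 0]},
  {"fingers": 62, "delta_pos": [0, 0, 0], "angular": [0, 0, 0]},
  {"fingers": 65, "delta_pos": [0, 0, 0], "angular": [0, 0, 0]},
  {"fingers": 65, "delta_pos": [0, 0, 0], "angular": [0, 0, 0]},
  {"fingers": 65, "delta_pos": [0, 0, -8], "angular": [0, 0, 0]},
  {"fingers": 68, "delta_pos": [0, 0, -30], "angular": [0, 0, 0]},
  {"fingers": 86, "delta_pos": [0, 0, -65], "angular": [0, 0, 0]},
  {"fingers": 86, "delta_pos": [0, 0, -105], "angular": [0, 0, 0]},
  {"fingers": 86, "delta_pos": [0, 0, -145], "angular": [0, 0, 0]},
  {"fingers": 86, "delta_pos": [0, 0, -160], "angular": [0, 0, 0]},
])

```text
clock: 16.4
tool_pos: [0.623, -0.2025, 0.1822]
orientation: [-179.9, 0.4, -179.0]
force: [-0.3, 0.1, -0.3]
opening: 0.0852
gripper_force: 0.0
```

```bash
python3 - <<'E'
from h import *
T=tool(); im=ctrl.snapshot('wrist')[:,:,::-1]; cv2.imwrite('pics/w8.png',im); np.save('T8.npy',T); print(T[:3,3],ctrl.get_obs()['orientation'],go([.412,-.2135,.17],-90),go([.412,-.2135,.17],-179))
E
```

```text
[ 0.62302975 -0.20246044  0.18223894] [-179.89634529    0.47524541 -178.96220992] (array([211.7,  -7.1,  11.5]), array([ -0.5,   0.3, -89. ])) (array([211.7,  -7.1,  11.5]), array([-0.1,  0.5,  0. ]))
```

Emit:
apply_moves([
  {"fingers": 86, "delta_pos": [15, 0, 0], "angular": [0, 0, -8]},
  {"fingers": 86, "delta_pos": [40, -1, 0], "angular": [0, 0, -16]},
  {"fingers": 86, "delta_pos": [65, -2, 2], "angular": [0, 0, -24]},
  {"fingers": 86, "delta_pos": [90, -3, 4], "angular": [0, 0, -32]},
  {"fingers": 86, "delta_pos": [115, -4, 6], "angular": [0, 0, -40]},
  {"fingers": 86, "delta_pos": [140, -5, 8], "angular": [0, 0, -48]},
  {"fingers": 86, "delta_pos": [165, -6, 10], "angular": [0, 0, -56]},
  {"fingers": 86, "delta_pos": [190, -7, 11], "angular": [0, 0, -64]},
  {"fingers": 86, "delta_pos": [205, -7, 11], "angular": [0, 0, -72]},
  {"fingers": 86, "delta_pos": [211, -7, 11], "angular": [0, 0, -80]},
])

```text
clock: 17.45
tool_pos: [0.4086, -0.2126, 0.166]
orientation: [-180.0, 0.0, -98.7]
force: [1.0, 0.7, 0.4]
opening: 0.0862
gripper_force: 0.0
```

Emit:
apply_moves([
  {"fingers": 86, "delta_pos": [0, 0, 0], "angular": [0, 0, -8]},
  {"fingers": 86, "delta_pos": [0, 0, 0], "angular": [0, 0, -9]},
  {"fingers": 86, "delta_pos": [0, 0, 0], "angular": [0, 0, -9]},
])

```text
clock: 17.75
tool_pos: [0.4102, -0.2126, 0.1658]
orientation: [-180.0, -0.0, -90.2]
force: [0.2, 0.5, 0.6]
opening: 0.0857
gripper_force: 0.0
```

```bash
python3 - <<'E'
from h import *
T=tool(); im=ctrl.snapshot('wrist')[:,:,::-1]; np.save('T9.npy',T); print(T[:3,3],ctrl.get_obs()['orientation'])
w8=cv2.imread('pics/w8.png')
cv2.imwrite('pics/w9.png',np.vstack([im[:300],w8[:300]]))
E
```

```text
[ 0.41024191 -0.21259773  0.16581136] [-1.79983489e+02 -8.34113068e-04 -9.01983931e+01]
```

View pics/w9.png

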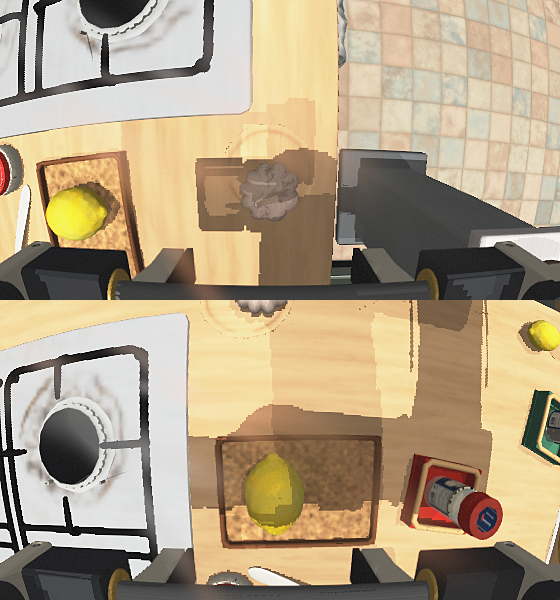

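The lemon lies in the tray, at (274,192) in the second frame. The garlic is centred at (269,192).

```bash
python3 - <<'E'
from h import *
T8=np.load('T8.npy');T=np.load('T9.npy')
print('lemon',pix2w('wrist',(274,192),.033,T8),'left edge of lemon (right px)',pix2w('wrist',(303,192),.033,T8),'tray +y inner',pix2w('wrist',(376,192),.014,T8))
print('lemon2',pix2w('wrist',(79,212),.033,T))
g=pix2w('wrist',(269,192),.029,T); print(g,go([g[0],g[1],.013],-90,T))
E
```

```text
lemon [ 0.61986236 -0.20034968  0.033     ] left edge of lemon (right px) [ 0.61928557 -0.17223522  0.033     ] tray +y inner [ 0.62176961 -0.09189079  0.014     ]
lemon2 [ 0.61445592 -0.20198727  0.033     ]
[ 0.41257311 -0.2197033   0.029     ] (array([  7.1,  -2.3, 152.8]), array([-0. , -0. , -0.2]))
```

Emit:
apply_moves([
  {"fingers": 86, "delta_pos": [5, -2, 25], "angular": [0, 0, 0]},
  {"fingers": 86, "delta_pos": [5, -2, 60], "angular": [0, 0, 0]},
  {"fingers": 86, "delta_pos": [5, -2, 95], "angular": [0, 0, 0]},
  {"fingers": 86, "delta_pos": [5, -2, 125], "angular": [0, 0, 0]},
  {"fingers": 86, "delta_pos": [5, -2, 145], "angular": [0, 0, 0]},
  {"fingers": 86, "delta_pos": [5, -2, 153], "angular": [0, 0, 0]},
  {"fingers": 86, "delta_pos": [5, -2, 153], "angular": [0, 0, 0]},
  {"fingers": 74, "delta_pos": [5, -2, 153], "angular": [0, 0, 0]},
  {"fingers": 64, "delta_pos": [5, -2, 153], "angular": [0, 0, 0]},
  {"fingers": 50, "delta_pos": [5, -2, 153], "angular": [0, 0, 0]},
])

```text
clock: 18.8
tool_pos: [0.4129, -0.2177, 0.0136]
orientation: [-179.9, -0.0, -90.0]
force: [0.7, 0.3, -0.1]
opening: 0.0673
gripper_force: 0.0
```

Emit:
apply_moves([
  {"fingers": 45, "delta_pos": [0, 0, 0], "angular": [0, 0, 0]},
  {"fingers": 45, "delta_pos": [0, 0, 0], "angular": [0, 0, 0]},
  {"fingers": 45, "delta_pos": [0, 0, 0], "angular": [0, 0, 0]},
])

```text
clock: 19.1
tool_pos: [0.4124, -0.2176, 0.0131]
orientation: [-180.0, -0.0, -90.0]
force: [-1.5, 0.9, 7.1]
opening: 0.0535
gripper_force: 30.0
```

```bash
python3 - <<'E'
from h import *
T=tool(); o=ctrl.get_obs(); print(T[:3,3],o['orientation'],o['opening'],go([.622,-.138,.10],-89))
E
```

```text
[ 0.41240895 -0.21763854  0.01309188] [-1.79956877e+02 -9.41132193e-03 -8.99928384e+01] 0.05346652660266532 (array([ -79.6, -209.7,  -86.8]), array([-0., -0., -1.]))
```

Emit:
apply_moves([
  {"fingers": 45, "delta_pos": [0, 0, -15], "angular": [0, 0, 0]},
  {"fingers": 45, "delta_pos": [0, 0, -40], "angular": [0, 0, 0]},
  {"fingers": 45, "delta_pos": [-10, -15, -70], "angular": [0, 0, 0]},
  {"fingers": 45, "delta_pos": [-22, -45, -87], "angular": [0, 0, 0]},
  {"fingers": 45, "delta_pos": [-36, -82, -87], "angular": [0, 0, -1]},
  {"fingers": 45, "delta_pos": [-50, -120, -87], "angular": [0, 0, -1]},
  {"fingers": 45, "delta_pos": [-64, -158, -87], "angular": [0, 0, -1]},
  {"fingers": 45, "delta_pos": [-76, -190, -87], "angular": [0, 0, -1]},
  {"fingers": 45, "delta_pos": [-81, -208, -87], "angular": [0, 0, -1]},
  {"fingers": 45, "delta_pos": [-81, -210, -87], "angular": [0, 0, -1]},
])

```text
clock: 20.1
tool_pos: [0.624, -0.1357, 0.0987]
orientation: [180.0, -0.0, -88.9]
force: [-0.1, -0.2, -0.8]
opening: 0.0533
gripper_force: 30.0
```

```bash
python3 - <<'E'
from h import *
T=tool(); im=ctrl.snapshot('wrist')[:,:,::-1]; cv2.imwrite('pics/w10.png',im); np.save('T10.npy',T); print(T[:3,3],ctrl.get_obs()['orientation'],ctrl.get_obs()['opening'])
E
```

```text
[ 0.62395057 -0.13570795  0.09873367] [ 1.79940759e+02 -4.12381923e-04 -8.89637517e+01] 0.0532715299434629
```

View pics/w10.png

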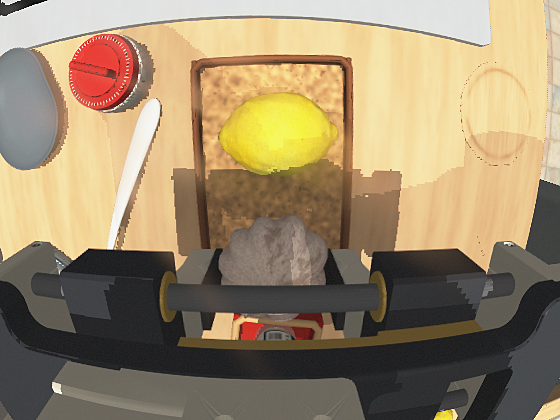

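```bash
python3 - <<'E'
from h import *
T=np.load('T10.npy')
for z in (.033,.045): print(pix2w('wrist',(277,174),z,T), pix2w('wrist',(277,133),z,T))
print('tray far edge inner',pix2w('wrist',(273,64),.014,T))
E
```

```text
[ 0.62052141 -0.17251572  0.033     ] [ 0.62112106 -0.20099577  0.033     ]
[ 0.62072631 -0.17465151  0.045     ] [ 0.62129366 -0.20159713  0.045     ]
tray far edge inner [ 0.62476715 -0.25162148  0.014     ]
```

Emit:
apply_moves([
  {"fingers": 45, "delta_pos": [0, 0, 15], "angular": [0, 0, 0]},
  {"fingers": 45, "delta_pos": [0, 0, 40], "angular": [0, 0, 0]},
  {"fingers": 45, "delta_pos": [0, 0, 62], "angular": [0, 0, 0]},
  {"fingers": 45, "delta_pos": [0, 0, 76], "angular": [0, 0, 0]},
  {"fingers": 45, "delta_pos": [0, 0, 82], "angular": [0, 0, 0]},
  {"fingers": 45, "delta_pos": [0, 0, 83], "angular": [0, 0, 0]},
  {"fingers": 45, "delta_pos": [0, 0, 83], "angular": [0, 0, 0]},
  {"fingers": 45, "delta_pos": [0, 0, 83], "angular": [0, 0, 0]},
])

```text
clock: 20.95
tool_pos: [0.6225, -0.1367, 0.0172]
orientation: [-179.9, 0.0, -89.0]
force: [-0.4, -0.4, 0.5]
opening: 0.0535
gripper_force: 30.0
```

Emit:
apply_moves([
  {"fingers": 58, "delta_pos": [0, 0, 0], "angular": [0, 0, 0]},
  {"fingers": 63, "delta_pos": [0, 0, 0], "angular": [0, 0, 0]},
  {"fingers": 68, "delta_pos": [0, 0, 0], "angular": [0, 0, 0]},
  {"fingers": 68, "delta_pos": [0, 0, 0], "angular": [0, 0, 0]},
  {"fingers": 68, "delta_pos": [0, 0, -8], "angular": [0, 0, 0]},
  {"fingers": 68, "delta_pos": [0, 0, -30], "angular": [0, 0, 0]},
  {"fingers": 72, "delta_pos": [0, 0, -65], "angular": [0, 0, 0]},
  {"fingers": 72, "delta_pos": [0, 0, -105], "angular": [0, 0, 0]},
  {"fingers": 72, "delta_pos": [0, 0, -145], "angular": [0, 0, 0]},
  {"fingers": 72, "delta_pos": [0, 0, -185], "angular": [0, 0, 0]},
])

```text
clock: 21.95
tool_pos: [0.6219, -0.1366, 0.204]
orientation: [-180.0, -0.0, -89.0]
force: [0.5, 0.4, 0.3]
opening: 0.0718
gripper_force: 0.0
```

Emit:
apply_moves([
  {"fingers": 72, "delta_pos": [35, 25, 0], "angular": [0, 0, 0]},
  {"fingers": 72, "delta_pos": [70, 50, 0], "angular": [0, 0, 0]},
  {"fingers": 72, "delta_pos": [105, 75, 0], "angular": [0, 0, 0]},
  {"fingers": 72, "delta_pos": [140, 100, 0], "angular": [0, 0, 0]},
  {"fingers": 72, "delta_pos": [175, 125, 0], "angular": [0, 0, 0]},
  {"fingers": 72, "delta_pos": [210, 150, 0], "angular": [0, 0, 0]},
  {"fingers": 72, "delta_pos": [230, 165, 0], "angular": [0, 0, 0]},
  {"fingers": 72, "delta_pos": [230, 165, 0], "angular": [0, 0, 0]},
  {"fingers": 72, "delta_pos": [230, 165, 0], "angular": [0, 0, 0]},
])

```text
clock: 22.85
tool_pos: [0.4607, -0.3699, 0.2021]
orientation: [-180.0, -0.0, -89.1]
force: [0.5, 0.3, 0.5]
opening: 0.0721
gripper_force: 0.0
```

```bash
python3 - <<'E'
from h import *
o=ctrl.get_obs(); print(o['tool_pos'],o['qvel'])
a=ctrl.snapshot('top')[100:300,150:430,::-1]; b=ctrl.snapshot('scene')[170:320,120:400,::-1]
cv2.imwrite('pics/fin.png',np.vstack([cv2.resize(a,(476,340)),cv2.resize(b,(476,255))]))
E
```

```text
[ 0.46072842 -0.36992309  0.20210591] [ 1.52723315  0.26876617  0.10776928 -0.04346845  0.1228581  -0.17189748]
```

View pics/fin.png

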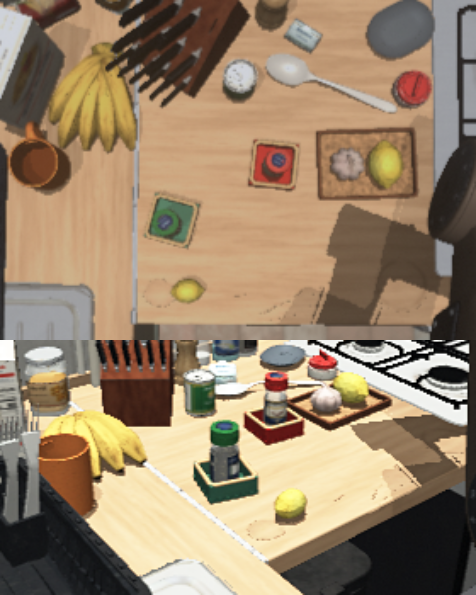

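Both jars stand upright in their boxes, and the garlic (347,165) and lemon (385,162) lie side by side inside the tray. The bystanders haven't moved, so I'm handing in.

```bash
python3 -c "
from plant import ctrl
print(ctrl.close_job())"
```

```text
the job is handed in; nothing more can be done
None
```

The job is done and handed in at about 23 s: the red and green jars stand upright in their boxes, the lemon and garlic lie side by side in the tray, and the mug, egg timer and tin are where they were.

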